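Open the desk air purifier's bayonet filter cover

TASK

Open the desk air purifier: turn its grey cover anticlockwise (seen from above; it is stiff, so push it round by its tab), without forcing it, until you feel the firm stop where its bayonet lugs come free, then lift the cover straight up and off by its knob. Set it down, do not drop it, right way up and flat in the shallow black tray, and leave everything else on the desk where it is.

Things in the scene. Friction and masses are not known exactly. Their poses are not given: they have to be found in the camera images.
- purifier_top (a point): centre of the top of the air purifier, a fixed upright white drum 170 mm across, 150 mm high; z up. The cover turns about the vertical through this point. Hidden bayonet hooks hold the cover down; inside, a spring plate pushes it up with about 9 N. Hooks and lugs break if forced (over 60 N)
- cover_knob (a point): knob on the axis of the loose grey cover (0.2 to 0.3 kg), to lift it by: upright, round, 28 mm in diameter, 34 mm high (top 6 mm: 34 mm in diameter). The point is 18 mm below the knob's top, 16 mm above the disc's top, 44 mm above the cover's foot and, locked, 26 mm above purifier_top. z up, x towards the tab
- cover_tab (a point): point on the cover's tab, 78 mm from the axis, 10 mm lower than cover_knob: an upright radial fin, 12 mm thick, from 50 to 90 mm from the axis, reaching 13 mm above and 13 mm below this point (its lower edge 3 mm above the drum's top while locked). x points outwards along the fin, y anticlockwise (the way to push), z up
- cover_disc (a point): centre of the top face of the cover's disc (128 mm across, 7 mm thick), 16 mm below cover_knob. To unlock, turn it anticlockwise seen from above by an amount that differs every time and cannot be seen, 40 to 86 degrees, with 2 to 10 N at the tab, to a firm stop. There (and about 5 degrees before) it pops up 4 mm, stays up and lifts straight off; elsewhere it is held fast
- cover_foot (a point): centre of the flat underside of the cover's plug, 44 mm below cover_knob, on which the cover stands when set down: plug 80 mm in diameter, with three 12.5 mm wide lugs at its foot reaching 54 mm from the axis
- tray_in (a point): centre of the inner floor of the fixed shallow black open tray: inside 192 by 192 mm, walls 4 mm thick standing 20 mm above this floor, floor 4 mm above the desk; x and y along its sides, z up
- stapler: black stapler, 150 x 36 x 54 mm, long axis x; bystander, leave alone; origin at the centre of its underside
- highlighter: yellow and black highlighter pen lying along x, 117 x 23 x 15 mm; bystander, leave alone; origin at the centre of its underside
- mug: white mug, 80 mm in diameter, 92 mm high, handle at +y; bystander, leave alone; origin at the centre of its underside
- tape_dispenser: grey tape dispenser, 130 x 58 x 78 mm; bystander, leave alone; origin at the centre of its underside
- note_block: block of paper notes, 76 x 76 x 35 mm; bystander, leave alone; origin at the centre of its underside
- mouse: black computer mouse, 105 x 60 x 31 mm; bystander, leave alone; origin at the centre of its underside
- carton: red carton, 80 x 110 x 75 mm; bystander, leave alone; origin at the centre of its underside
Not all that is in view belongs to the job. What is shaped like the part that bears cover_knob but green is not meant.

How it is judged:
By the outcome, as a careful person would: the job done as asked, in the order asked, and still so for the second after the job is handed in, with the robot touching nothing.
It also fails if it takes over 69 s, if anything falls off the work surface, if the arm or the gripper's body presses on something with over 40 N, if the wrist force passes 120 N, or if a joint passes its speed limit or range.

ROBOT

A 6-joint arm with a two-finger parallel gripper is mounted at the origin on the work surface. World frame = base frame: x ahead of the robot, y to its left, z up, the work surface at z = 0. Lengths are in m, angles in rad, forces in N, time in s.
With the tool pointing down it reaches from about 0.325 to 0.85 m from the base axis. Payload 4.4 kg.
Tool frame: the origin (TCP) lies at the very end of the fingers, on their centre line; the grasp point (between the pads) lies 19 mm behind it; z points along the fingers, y is the line along which they close (so a half turn about z gives the same grasp; the last joint's range is limited). The gripper opens to 94 mm and grips with 3 to 60 N. Pads are 16 mm wide; open, the fingers measure 119 mm over their backs; the gripper's body (75 mm by 177 mm) begins 78 mm behind the grasp point.
Start: joints at [0.958, 0.207, 1.542, -0, 1.393, -0.15], TCP at [0.257, 0.515, 0.205] pointing down, gripper open.
Joint ranges: [-2.73, 2.73], [-0.86, 2.22], [0.23, 2.46], [-1.11, 4.25], [0.08, 2.63], [-2.82, 2.82]. Speed limits (rad/s): [2.79, 2.79, 3.14, 3.14, 3.14, 3.14].

INTERFACE

Orientations are given as [roll, pitch, yaw] about the fixed x, y, z axes, in that order (R = Rz(yaw) Ry(pitch) Rx(roll)).
In Python, from cell import bot gives the robot as it stands. The module is installed in compiled form; this text tells all that it offers.
- The arm moves only by the tool arm_command, never from a script. Its arguments are lists of equal length, an entry for each row: "jaw": the opening, from 0 (shut) to 1 (fully open); "linear": the shift along the tool's x, y, z in m, a list of three; "rot": the turn, a rotation vector about the tool's x, y, z in rad, a list of three. A call has 1 to 10 rows; each row shifts and turns the commanded pose from where the row before left it, along the tool's axes as they then stand; what a row does not reach is not made up. A row lasts 1/8 s, in which the tool goes at most 62.5 mm and 10.7 degrees, less where a joint would pass 70% of its speed; a pose out of reach is approached as far as the arm can. A call with a gripper value outside its range is refused whole. The fingers move at their own pace and stop on an object; "force" is the grip in N (left out, the last holds). Time passes only in rows, so rows that do not move let the fingers close. It gives the time, the measured TCP pose, the force, the opening and the grip force at its end, in the units of the state.
- bot.read_state(): the state, without advancing time (a new reading comes with each control period).
- bot.snapshot(name): name is "side" or "top"; returns a dict with "image" (480x640x3 uint8, red, green, blue), "K" (3x3 intrinsics, pixels), "rvec" (rotation vector, rad) and "tvec" (3), from world to camera coordinates, as OpenCV has them. Camera axes: x right, y down, z forward; pixel columns grow to the right and rows downward; lengths in m; the calibration is good to about 2 mm. A picture is of the moment at which its call begins. There is no depth.
- bot.job_done(): hands the job in; it is judged then, once.
The state is a dict: "clock": time; "qpos": joint angles; "joint_velocities": joint speeds; "joint_efforts": joint torques, N m; "position": TCP position; "eef_rot": TCP orientation; "contact_force": force on the tool from outside, world axes, zero at the start; "wrist_torque": the same for the moment, N m; "width": opening from 0.0 (shut) to 1.0 (fully open); "grasp_force": force on a finger pad.
Only numpy, scipy, OpenCV 4.12 (cv2) and the standard library are available. Lean on these libraries where they do the work, as an engineer would, in place of code of your own. Each camera call takes 0.05 s, during which the arm holds its last target. There are 200 camera calls.

## Working session

There is one attempt and no reset: what is moved stays moved. The work goes in short steps, Python scripts to look and compute and a tool call to move; the robot and the scene stay as the last step left them, time stands still between calls to the robot, and variables do not carry over. Pictures are saved under pics/ and viewed, at most 10 in all, crops included, and the job is handed in when it is done.

Besides the shell and the picture viewer there is one more tool, called after "Request:" as name(argument=value, ...) on one line, values as JSON. arm_command: Moves the arm, as the interface text tells. Its arguments: {"type":"object","properties":{"jaw":{"type":"array"},"linear":{"type":"array"},"rot":{"type":"array"},"force":{"type":"number"}},"required":["jaw","linear","rot"]}

```bash
mkdir -p pics; python3 - <<'E'
from cell import bot
import cv2,numpy as np,pickle
d={}
for n in("top","side"):
    s=bot.snapshot(n);d[n]=s;cv2.imwrite(f"pics/{n}0.png",s["image"][:,:,::-1])
    R=cv2.Rodrigues(np.array(s["rvec"]))[0];print(n,s["K"],-R.T@np.array(s["tvec"]).ravel())
pickle.dump(d,open("s0.pkl","wb"))
print(bot.read_state())
E
```

```text
top [[559.24251575   0.         312.88472365]
 [  0.         559.24251575 242.68649192]
 [  0.           0.           1.        ]] [ 0.46434406 -0.01955678  1.65283526]
side [[453.20081396   0.         312.97096768]
 [  0.         453.20081396 235.32508554]
 [  0.           0.           1.        ]] [-0.04617352 -0.59828976  0.75324234]
{'clock': 0.1, 'qpos': array([ 9.57501993e-01,  2.07311770e-01,  1.54277234e+00,  3.92514570e-06,
        1.39352625e+00, -1.50509836e-01]), 'joint_velocities': array([-0.00162756, -0.00090907, -0.00318482,  0.00273035, -0.00075352,
        0.00069001]), 'joint_efforts': array([ 2.17502829e-04, -3.71867359e+01, -2.82292432e+01,  6.99091586e-02,
        3.12017009e-02, -7.29894055e-05]), 'position': array([0.25629894, 0.51391527, 0.20443839]), 'eef_rot': array([-3.13959834e+00, -3.06357318e-04,  2.67880715e+00]), 'contact_force': array([-0.06648143,  0.68814651,  0.33217583]), 'wrist_torque': array([-0.03672879, -0.0315593 , -0.01630261]), 'grasp_force': 0.0, 'width': 1.000555169188773}
```

View pics/top0.png

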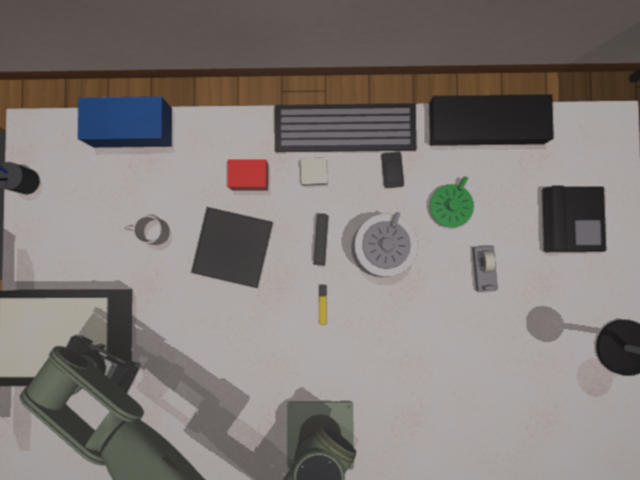

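View pics/side0.png

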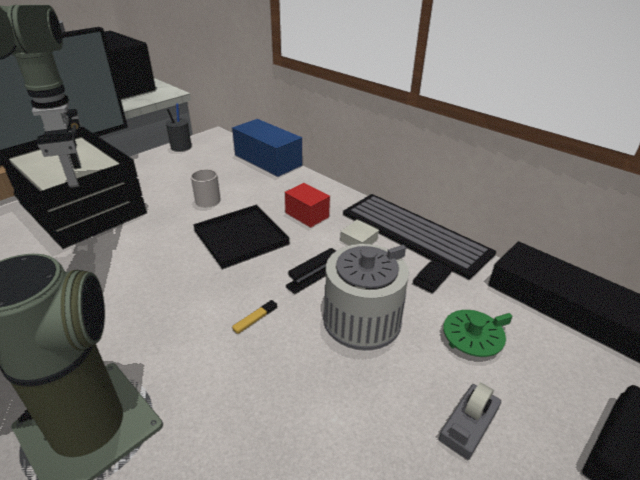

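The top view shows the purifier at about (385,245) with its tab towards (396,218), and the tray at about (232,247). The side view shows the drum at (366,290), the knob at (367,256) and the tab at (396,252). I'll enlarge both views next.

```bash
python3 - <<'E'
import cv2,numpy as np,pickle
d=pickle.load(open("s0.pkl","rb"))
a=cv2.resize(d["top"]["image"][200:290,340:430],(400,400),interpolation=cv2.INTER_CUBIC)
b=cv2.resize(d["side"]["image"][235:355,310:430],(400,400),interpolation=cv2.INTER_CUBIC)
cv2.imwrite("pics/crop1.png",np.hstack([a,b])[:,:,::-1])
E
cat > h.py <<'E'
import cv2,numpy as np
def cast(s,uv,z):
    R=cv2.Rodrigues(np.array(s["rvec"]))[0];C=-R.T@np.array(s["tvec"]).ravel()
    p=cv2.undistortPoints(np.array(uv,float).reshape(-1,1,2),s["K"],None).reshape(-1,2)
    r=np.c_[p,np.ones(len(p))]@R
    return C+r*((z-C[2])/r[:,2])[:,None]
def proj(s,P): return cv2.projectPoints(np.array(P,float).reshape(-1,3),np.array(s["rvec"],float),np.array(s["tvec"],float),s["K"],None)[0].reshape(-1,2)
E
python3 - <<'E'
import pickle,cv2,numpy as np
from h import *
d=pickle.load(open("s0.pkl","rb"));t=d["top"];im=t["image"].astype(int)
# tray: dark blob
m=(im.max(2)<70).astype(np.uint8);m[:,:185]=0;m[:,285:]=0;m[:195]=0;m[300:]=0
c=max(cv2.findContours(m,0,2)[0],key=cv2.contourArea)
r=cv2.minAreaRect(c);print("tray",r)
q=cast(t,cv2.boxPoints(r),.024);print(q.round(4),q.mean(0),np.linalg.norm(np.diff(q,axis=0),axis=1))
# drum top ring: hsv dump along rows through centre
print(im[245,345:425].mean(1).round().astype(int).tolist())
print(im[205:285,380].mean(1).round().astype(int).tolist())
E
```

```text
tray ((231.67213439941406, 246.8934326171875), (66.19236755371094, 66.1351089477539), 13.240520477294922)
[[0.4721 0.37   0.024 ]
 [0.6608 0.3261 0.024 ]
 [0.6143 0.1365 0.024 ]
 [0.4266 0.1812 0.024 ]] [0.54345417 0.25342797 0.024     ] [0.1937415  0.19525317 0.19295599]
[123, 123, 122, 123, 122, 114, 100, 84, 82, 105, 146, 168, 171, 171, 170, 171, 165, 135, 116, 119, 121, 121, 121, 120, 120, 119, 119, 118, 116, 117, 119, 120, 118, 106, 94, 89, 89, 106, 120, 121, 121, 121, 121, 120, 121, 120, 120, 119, 117, 116, 119, 120, 118, 108, 96, 93, 94, 95, 95, 97, 110, 118, 120, 119, 124, 142, 161, 169, 170, 170, 170, 170, 166, 166, 166, 169, 168, 167, 167, 169]
[166, 167, 166, 167, 167, 168, 162, 139, 131, 153, 167, 170, 170, 170, 170, 167, 150, 128, 120, 119, 119, 119, 119, 116, 110, 104, 95, 91, 98, 110, 118, 120, 115, 101, 91, 90, 89, 89, 89, 89, 89, 92, 102, 114, 120, 120, 121, 121, 118, 108, 106, 111, 118, 120, 121, 122, 121, 121, 121, 122, 122, 119, 121, 155, 169, 171, 170, 171, 171, 167, 143, 116, 133, 152, 155, 155, 154, 154, 152, 155]
```

View pics/crop1.png

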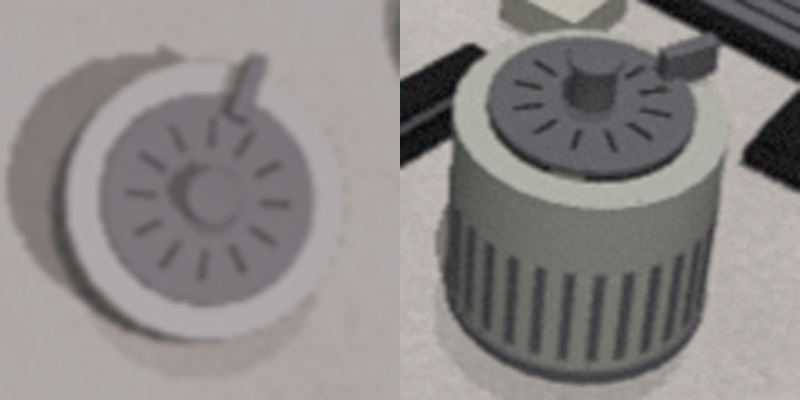

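The crop shows the disc centred near crop (207,200), which is top pixel (386.5,244.5). The knob top is at (388,244) and the fin runs from crop (235,120) to (257,57), pointing away from the robot and slightly to its right.

```bash
python3 - <<'E'
import pickle,cv2,numpy as np
from h import *
d=pickle.load(open("s0.pkl","rb"))
def disc(s,box,thr):
    im=s["image"].astype(int).mean(2);x0,y0,x1,y1=box
    m=np.zeros(im.shape,np.uint8);m[y0:y1,x0:x1]=im[y0:y1,x0:x1]<thr
    m=cv2.morphologyEx(m,cv2.MORPH_OPEN,np.ones((9,9)))
    n,l,st,ce=cv2.connectedComponentsWithStats(m)
    i=1+np.argmax(st[1:,4]);c=max(cv2.findContours((l==i).astype(np.uint8),0,1)[0],key=len)
    return cv2.fitEllipse(cv2.convexHull(c))
e=disc(d["top"],(361,217,415,272),143);print(e,cast(d["top"],[e[0]],.16))
t=d["top"]
# drum top rim, bright ring
im=t["image"].astype(int).mean(2)
k=np.array([[388,244.2]]);print("knob top",cast(t,k,.194))
# side: knob top, disc centre
s=d["side"]
for uv,z in (([[310+596/400*120*.5*0+(594-400)*.3,235+60*.3]],.194),):print(uv,cast(s,uv,z))
c=cast(t,[e[0]],.16)[0]
print("pred side: top of knob, knob foot, disc centre",proj(s,[[c[0],c[1],.194],[c[0],c[1],.16]]))
# tab: dark pixels outside disc circle in top view
P=np.indices(im.shape)[::-1].reshape(2,-1).T
Q=cast(t,P,.179);dd=Q[:,:2]-c[:2];r=np.linalg.norm(dd,axis=1);a=np.degrees(np.arctan2(dd[:,1],dd[:,0]))
sel=(r>.07)&(r<.088)&(abs(a)<50)&(im.reshape(-1)<145)
print(sel.sum(),a[sel].mean(),a[sel].min(),a[sel].max())
print(cv2.connectedComponents(sel.reshape(im.shape).astype(np.uint8))[0]-1)
for uv in ((257,57),(242,85)):
    q=cast(t,[[340+uv[0]*.225-.4,200+uv[1]*.225-.4]],.179)[0]-c;print(np.hypot(*q[:2]),np.degrees(np.arctan2(q[1],q[0])))
sb=cast(s,[[310+(697-400)*.3-.4,235+42*.3-.4]],.179)[0]-c;print("side tip",np.hypot(*sb[:2]),np.degrees(np.arctan2(sb[1],sb[0])))
E
```

```text
((385.9111633300781, 244.22633361816406), (48.23695373535156, 48.5404052734375), 24.78194236755371) [[ 0.54032794 -0.18207109  0.16      ]]
knob top [[ 0.53862141 -0.18379776  0.194     ]]
[[368.2, 253.0]] [[ 0.53731712 -0.18614902  0.194     ]]
pred side: top of knob, knob foot, disc centre [[367.54423105 251.43808075]
 [366.27451438 264.54469978]]
98 6.419657361340366 -24.512538256845925 49.08954953763346
2
0.08788567901087753 -19.563060420432095
0.0692482515759135 -17.04488453544069
side tip 0.07684391572416485 -19.716327820041137
```

```bash
cat >> h.py <<'E'
def rows(p,yaw,p1,yaw1,n):
    """tool-down rows from pose to pose: shift in the tool axes at each row start"""
    p,p1=np.array(p,float),np.array(p1,float);d=(p1-p)/n;w=(yaw1-yaw)/n;L=[]
    for i in range(n):
        a=yaw+i*w;c,s=np.cos(a),np.sin(a)
        L.append([round(float(v),4) for v in(c*d[0]+s*d[1],s*d[0]-c*d[1],-d[2])])
    print(n,"rows rot z",round(-w,4));print(L)
E
python3 - <<'E'
from h import *
rows([.257,.515,.205],2.679,[.605,-.234,.24],-.314,20)
E
```

```text
20 rows rot z 0.1497
[[-0.0323, -0.0257, -0.0018], [-0.0358, -0.0206, -0.0018], [-0.0384, -0.0151, -0.0018], [-0.0403, -0.0092, -0.0018], [-0.0412, -0.0031, -0.0018], [-0.0412, 0.0031, -0.0018], [-0.0403, 0.0092, -0.0018], [-0.0384, 0.0151, -0.0018], [-0.0358, 0.0207, -0.0018], [-0.0323, 0.0258, -0.0018], [-0.0281, 0.0303, -0.0018], [-0.0232, 0.0341, -0.0018], [-0.0179, 0.0372, -0.0018], [-0.0121, 0.0395, -0.0018], [-0.0061, 0.0408, -0.0018], [0.0, 0.0413, -0.0018], [0.0062, 0.0408, -0.0018], [0.0122, 0.0395, -0.0018], [0.0179, 0.0372, -0.0018], [0.0233, 0.0341, -0.0018]]
```

Request:
arm_command(jaw=[0, 0, 0, 0, 0, 0, 0, 0, 0, 0], linear=[[-0.0323, -0.0257, -0.0018], [-0.0358, -0.0206, -0.0018], [-0.0384, -0.0151, -0.0018], [-0.0403, -0.0092, -0.0018], [-0.0412, -0.0031, -0.0018], [-0.0412, 0.0031, -0.0018], [-0.0403, 0.0092, -0.0018], [-0.0384, 0.0151, -0.0018], [-0.0358, 0.0207, -0.0018], [-0.0323, 0.0258, -0.0018]], rot=[[0, 0, 0.15], [0, 0, 0.15], [0, 0, 0.15], [0, 0, 0.15], [0, 0, 0.15], [0, 0, 0.15], [0, 0, 0.15], [0, 0, 0.15], [0, 0, 0.15], [0, 0, 0.15]], force=10)

```text
clock: 1.35
position: [0.4302, 0.1383, 0.2231]
eef_rot: [-3.141, 0.0, 1.174]
contact_force: [-0.2, 1.1, -0.3]
width: 0.009
grasp_force: 0.0
```

Request:
arm_command(jaw=[0, 0, 0, 0, 0, 0, 0, 0, 0, 0], linear=[[-0.0281, 0.0303, -0.0018], [-0.0232, 0.0341, -0.0018], [-0.0179, 0.0372, -0.0018], [-0.0121, 0.0395, -0.0018], [-0.0061, 0.0408, -0.0018], [0, 0.0413, -0.0018], [0.0062, 0.0408, -0.0018], [0.0122, 0.0395, -0.0018], [0.0179, 0.0372, -0.0018], [0.0233, 0.0341, -0.0018]], rot=[[0, 0, 0.15], [0, 0, 0.15], [0, 0, 0.15], [0, 0, 0.15], [0, 0, 0.15], [0, 0, 0.15], [0, 0, 0.15], [0, 0, 0.15], [0, 0, 0.15], [0, 0, 0.15]])

```text
clock: 2.6
position: [0.6023, -0.2368, 0.2407]
eef_rot: [-3.141, 0.001, -0.326]
contact_force: [-0.0, -0.1, 0.6]
width: 0.005
grasp_force: 0.0
```

Request:
arm_command(jaw=[0, 0, 0, 0, 0], linear=[[0, 0, 0.03], [0, 0, 0.03], [0, 0, 0.017], [0, 0, 0.007], [0, 0, 0]], rot=[[0, 0, 0], [0, 0, 0], [0, 0, 0], [0, 0, 0], [0, 0, 0]])

```text
clock: 3.22
position: [0.6024, -0.2357, 0.1576]
eef_rot: [3.142, -0.0, -0.321]
contact_force: [-0.5, -0.2, 0.9]
width: 0.0
grasp_force: 0.0
```

```bash
python3 - <<'E'
from cell import bot
import cv2,numpy as np
from h import *
a=bot.snapshot("top")["image"][195:285,340:430];b=bot.snapshot("side")["image"][200:320,320:440]
f=lambda x:cv2.resize(x,(400,400),interpolation=cv2.INTER_CUBIC)
cv2.imwrite("pics/pre.png",np.hstack([f(a),f(b)])[:,:,::-1]);print(bot.read_state()["position"])
E
```

```text
[ 0.60306984 -0.23607216  0.15889726]
```

View pics/pre.png

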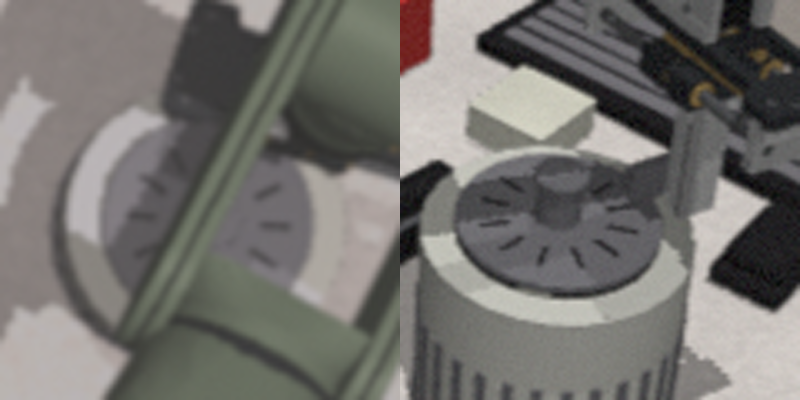

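The picture shows the closed fingers beside the fin, on its clockwise side, at the right height (crop right, (690,180)). I'll start the push now.

Request:
arm_command(jaw=[0, 0, 0, 0, 0, 0], linear=[[0, -0.005, 0], [0, -0.005, 0], [0.0009, -0.004, 0], [0.0009, -0.004, 0], [0.0009, -0.004, 0], [0.0009, -0.004, 0]], rot=[[0, 0, 0], [0, 0, 0], [0, 0, -0.0524], [0, 0, -0.0524], [0, 0, -0.0524], [0, 0, -0.0524]])

```text
clock: 4.08
position: [0.6128, -0.2133, 0.1582]
eef_rot: [3.138, -0.001, -0.11]
contact_force: [-0.1, -4.4, 0.8]
width: 0.006
grasp_force: 2.5
```

Request:
arm_command(jaw=[0, 0, 0, 0, 0, 0, 0], linear=[[0.001, -0.004, 0], [0.001, -0.004, 0], [0.001, -0.004, 0], [0.001, -0.004, 0], [0.001, -0.004, 0], [0.001, -0.004, 0], [0.001, -0.004, 0]], rot=[[0, 0, -0.0524], [0, 0, -0.0524], [0, 0, -0.0524], [0, 0, -0.0524], [0, 0, -0.0524], [0, 0, -0.0524], [0, 0, -0.0524]])

```text
clock: 4.95
position: [0.6197, -0.1855, 0.1583]
eef_rot: [3.136, -0.002, 0.256]
contact_force: [3.6, -5.4, -0.6]
width: 0.007
grasp_force: 2.6
```

Request:
arm_command(jaw=[0, 0, 0], linear=[[0.0005, -0.002, 0], [0.0005, -0.002, 0], [0.0005, -0.002, 0]], rot=[[0, 0, -0.0262], [0, 0, -0.0262], [0, 0, -0.0262]])

```text
clock: 5.32
position: [0.6197, -0.1791, 0.1583]
eef_rot: [3.136, -0.002, 0.334]
contact_force: [2.1, -4.8, -1.3]
width: 0.008
grasp_force: 2.6
```

Request:
arm_command(jaw=[0, 0, 0], linear=[[0.0005, -0.002, 0], [0.0005, -0.002, 0], [0.0005, -0.002, 0]], rot=[[0, 0, -0.0262], [0, 0, -0.0262], [0, 0, -0.0262]])

```text
clock: 5.7
position: [0.6194, -0.1731, 0.1586]
eef_rot: [3.136, -0.003, 0.413]
contact_force: [3.9, -4.5, -0.4]
width: 0.007
grasp_force: 3.0
```

Request:
arm_command(jaw=[0, 0, 0], linear=[[0.0005, -0.002, 0], [0.0005, -0.002, 0], [0.0005, -0.002, 0]], rot=[[0, 0, -0.0262], [0, 0, -0.0262], [0, 0, -0.0262]])

```text
clock: 6.08
position: [0.6184, -0.1666, 0.1593]
eef_rot: [3.136, -0.003, 0.491]
contact_force: [1.3, -0.3, 1.2]
width: 0.007
grasp_force: 0.4
```

Request:
arm_command(jaw=[0, 0, 0], linear=[[0.0005, -0.002, 0], [0.0005, -0.002, 0], [0.0005, -0.002, 0]], rot=[[0, 0, -0.0262], [0, 0, -0.0262], [0, 0, -0.0262]])

```text
clock: 6.45
position: [0.6157, -0.1617, 0.158]
eef_rot: [3.135, 0.0, 0.571]
contact_force: [4.2, -8.3, -2.7]
width: 0.006
grasp_force: 5.1
```

Request:
arm_command(jaw=[0, 0], linear=[[0.0005, -0.002, 0], [0.0005, -0.002, 0]], rot=[[0, 0, -0.0262], [0, 0, -0.0262]])

```text
clock: 6.7
position: [0.6163, -0.1616, 0.1585]
eef_rot: [3.127, 0.001, 0.622]
contact_force: [8.1, -16.9, -5.5]
width: 0.003
grasp_force: 9.4
```

Request:
arm_command(jaw=[0, 0, 0, 0, 0], linear=[[0, 0.01, 0], [0, 0.01, 0], [0, 0, -0.03], [0, 0, -0.03], [0, 0, -0.03]], rot=[[0, 0, 0], [0, 0, 0], [0, 0, 0], [0, 0, 0], [0, 0, 0]])

```text
clock: 7.32
position: [0.6246, -0.1708, 0.2477]
eef_rot: [-3.139, 0.0, 0.623]
contact_force: [0.4, -0.8, -0.3]
width: 0.006
grasp_force: 0.0
```

```bash
python3 - <<'E'
from cell import bot
import cv2,numpy as np,pickle
from h import *
S={n:bot.snapshot(n) for n in("top","side")};pickle.dump(S,open("s1.pkl","wb"))
a=S["top"]["image"][195:285,340:430];b=S["side"]["image"][200:320,310:430]
f=lambda x:cv2.resize(x,(400,400),interpolation=cv2.INTER_CUBIC)
cv2.imwrite("pics/post.png",np.hstack([f(a),f(b)])[:,:,::-1]);s=bot.read_state();print(s["position"],s["eef_rot"],s["contact_force"])
E
```

```text
[ 0.62713225 -0.17185825  0.25175026] [ 3.13584243 -0.00430047  0.62272406] [-0.15421002  0.15121673 -0.28884328]
```

View pics/post.png

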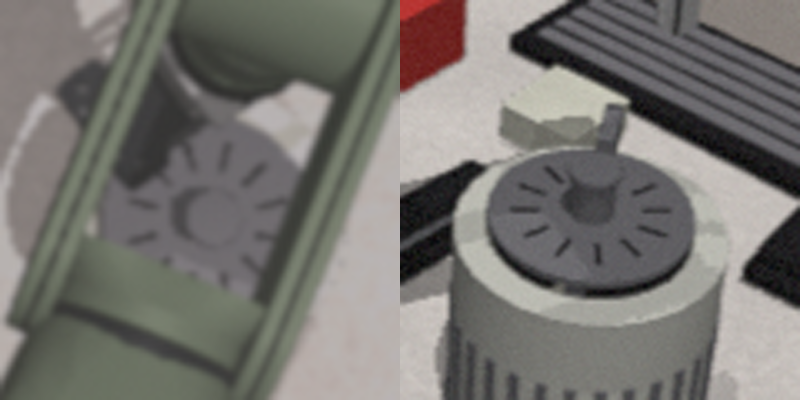

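The side crop shows the cover raised, with a gap under the disc. The knob top is at crop (597,170) and the fin now points away from the camera, at crop (612,125).

```bash
python3 - <<'E'
import pickle
from h import *
S=pickle.load(open("s1.pkl","rb"));s,t=S["side"],S["top"]
im=s["image"].astype(int).mean(2)
m=np.zeros(im.shape,np.uint8);m[240:292,330:402]=im[240:292,330:402]<105
m=cv2.morphologyEx(m,cv2.MORPH_OPEN,np.ones((7,7)));c=max(cv2.findContours(m,0,1)[0],key=len)
e=cv2.fitEllipse(cv2.convexHull(c));print(e,cast(s,[e[0]],.1625))
g=lambda u,v:[[310+(u-400)*.3-.35,200+v*.3-.35]]
k=cast(s,g(597,171),.198)[0];print("knob side",k)
print("knob top view",cast(t,[[340+214*.225-.4,195+216*.225-.4]],.198))
q=cast(s,g(617,106),.183)[0]-[.539,-.184,0];print("fin tip",np.hypot(*q[:2]),np.degrees(np.arctan2(q[1],q[0])))
from scipy.optimize import least_squares
E
```

```text
((367.8378601074219, 265.4252014160156), (47.5272331237793, 60.153717041015625), 104.1617660522461) [[ 0.53791167 -0.18783063  0.1625    ]]
knob side [ 0.53904096 -0.18576735  0.198     ]
knob top view [[ 0.5410245  -0.18273709  0.198     ]]
fin tip 0.08937883074260414 28.660613982073965
```

Request:
arm_command(jaw=[0.65, 0.65, 0.65, 0.65, 0.65, 0.65], linear=[[-0.02, -0.01, 0], [-0.02, -0.01, 0], [-0.02, -0.01, 0], [-0.0185, -0.0115, 0], [0, 0, 0], [0, 0, 0]], rot=[[0, 0, 0], [0, 0, 0], [0, 0, 0], [0, 0, 0], [0, 0, 0], [0, 0, 0]])

```text
clock: 8.18
position: [0.5371, -0.1832, 0.2466]
eef_rot: [-3.14, 0.0, 0.622]
contact_force: [0.2, 0.3, -0.3]
width: 0.608
grasp_force: 0.0
```

Request:
arm_command(jaw=[0.65, 0.65, 0.65, 0.65, 0.65, 0.65], linear=[[0, 0, 0.025], [0, 0, 0.025], [0, 0, 0.015], [0, 0, 0.008], [0, 0, 0.004], [0, 0, 0]], rot=[[0, 0, 0], [0, 0, 0], [0, 0, 0], [0, 0, 0], [0, 0, 0], [0, 0, 0]])

```text
clock: 8.93
position: [0.5373, -0.1837, 0.1708]
eef_rot: [3.141, -0.0, 0.622]
contact_force: [-0.5, -0.4, 1.3]
width: 0.646
grasp_force: 0.0
```

```bash
python3 - <<'E'
from cell import bot
import cv2
b=bot.snapshot("side")["image"][180:300,300:420]
cv2.imwrite("pics/grasp.png",cv2.resize(b,(500,500),interpolation=cv2.INTER_CUBIC)[:,:,::-1]);s=bot.read_state();print(s["position"],s["contact_force"],s["width"])
E
```

```text
[ 0.53740968 -0.18377685  0.17116534] [0.4245054  0.58734924 0.22992231] 0.6510713342741526
```

View pics/grasp.png

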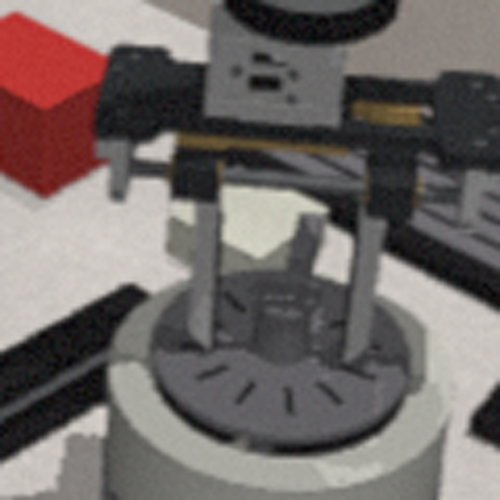

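The fingers straddle the knob evenly, just above the disc (tips at about (200,345) and (355,360)). I'll close now.

Request:
arm_command(jaw=[0.65, 0.25, 0.2, 0.2, 0.2, 0.2, 0.2, 0.2], linear=[[0.001, 0, 0.002], [0, 0, 0], [0, 0, 0], [0, 0, 0], [0, 0, 0], [0, 0, 0], [0, 0, 0], [0, 0, 0]], rot=[[0, 0, 0], [0, 0, 0], [0, 0, 0], [0, 0, 0], [0, 0, 0], [0, 0, 0], [0, 0, 0], [0, 0, 0]], force=30)

```text
clock: 9.98
position: [0.5383, -0.1836, 0.169]
eef_rot: [3.14, -0.0, 0.622]
contact_force: [1.4, -3.9, 3.1]
width: 0.346
grasp_force: 30.0
```

Request:
arm_command(jaw=[0.2, 0.2, 0.2, 0.2], linear=[[0, 0, -0.003], [0, 0, -0.003], [0, 0, -0.004], [0, 0, -0.005]], rot=[[0, 0, 0], [0, 0, 0], [0, 0, 0], [0, 0, 0]])

```text
clock: 10.48
position: [0.5372, -0.1828, 0.1815]
eef_rot: [-3.14, 0.001, 0.622]
contact_force: [3.6, -3.1, -7.3]
width: 0.347
grasp_force: 30.0
```

Request:
arm_command(jaw=[0.2, 0.2, 0.2, 0.2, 0.2, 0.2, 0.2], linear=[[0, 0, -0.008], [0, 0, -0.01], [0, 0, -0.015], [0, 0, -0.02], [0, 0, -0.02], [0, 0, -0.015], [0, 0, 0]], rot=[[0, 0, 0], [0, 0, 0], [0, 0, 0], [0, 0, 0], [0, 0, 0], [0, 0, 0], [0, 0, 0]])

```text
clock: 11.35
position: [0.5386, -0.1833, 0.2735]
eef_rot: [3.138, -0.002, 0.622]
contact_force: [-0.1, 0.9, -4.0]
width: 0.351
grasp_force: 30.0
```

```bash
python3 - <<'E'
from cell import bot
import cv2
from h import *
b=bot.snapshot("side")["image"][120:320,280:480]
cv2.imwrite("pics/lift.png",cv2.resize(b,(500,500),interpolation=cv2.INTER_CUBIC)[:,:,::-1]);s=bot.read_state();print(s["position"],s["contact_force"],s["width"],s["eef_rot"])
p=s["position"];y=s["eef_rot"][2];rows(p,y,[.5435,.2534,p[2]],y,12)
E
```

```text
[ 0.53789721 -0.18297563  0.27209209] [ 0.6311557  -0.10746212 -3.28846459] 0.3480547811594682 [ 3.14069114e+00 -5.29751718e-04  6.22061787e-01]
12 rows rot z -0.0
[[0.0216, -0.0293, -0.0], [0.0216, -0.0293, -0.0], [0.0216, -0.0293, -0.0], [0.0216, -0.0293, -0.0], [0.0216, -0.0293, -0.0], [0.0216, -0.0293, -0.0], [0.0216, -0.0293, -0.0], [0.0216, -0.0293, -0.0], [0.0216, -0.0293, -0.0], [0.0216, -0.0293, -0.0], [0.0216, -0.0293, -0.0], [0.0216, -0.0293, -0.0]]
```

View pics/lift.png

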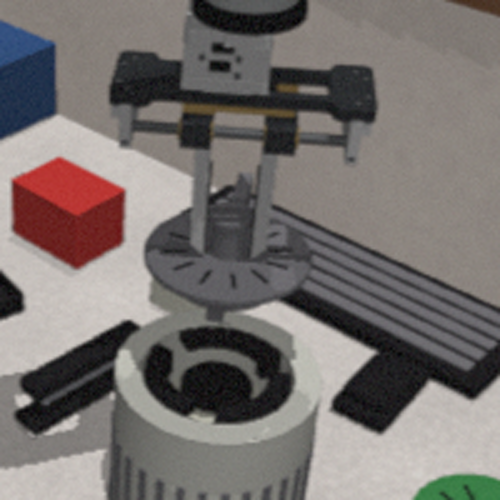

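The cover hangs level in the grip and the drum is open below it. I'll carry it to the tray.

Request:
arm_command(jaw=[0.2, 0.2, 0.2, 0.2, 0.2, 0.2, 0.2, 0.2, 0.2, 0.2], linear=[[0.0108, -0.0147, 0], [0.0216, -0.0293, 0], [0.0216, -0.0293, 0], [0.0216, -0.0293, 0], [0.0216, -0.0293, 0], [0.0216, -0.0293, 0], [0.0216, -0.0293, 0], [0.0216, -0.0293, 0], [0.0216, -0.0293, 0], [0.0216, -0.0293, 0]], rot=[[0, 0, 0], [0, 0, 0], [0, 0, 0], [0, 0, 0], [0, 0, 0], [0, 0, 0], [0, 0, 0], [0, 0, 0], [0, 0, 0], [0, 0, 0]])

```text
clock: 12.65
position: [0.5407, 0.1651, 0.2702]
eef_rot: [-3.14, 0.002, 0.623]
contact_force: [0.3, 0.7, -2.7]
width: 0.347
grasp_force: 30.0
```

Request:
arm_command(jaw=[0.2, 0.2, 0.2, 0.2, 0.2], linear=[[0.0216, -0.0293, 0], [0.0216, -0.0293, 0], [0.0108, -0.0147, 0], [0, 0, 0], [0, 0, 0]], rot=[[0, 0, 0], [0, 0, 0], [0, 0, 0], [0, 0, 0], [0, 0, 0]])

```text
clock: 13.28
position: [0.5433, 0.253, 0.2711]
eef_rot: [3.141, 0.001, 0.621]
contact_force: [0.5, -1.3, -3.2]
width: 0.349
grasp_force: 30.0
```

Lowering from 0.271 to about 0.045, then gently from there.

Request:
arm_command(jaw=[0.2, 0.2, 0.2, 0.2, 0.2, 0.2, 0.2, 0.2, 0.2, 0.2], linear=[[0, 0, 0.02], [0, 0, 0.035], [0, 0, 0.035], [0, 0, 0.035], [0, 0, 0.035], [0, 0, 0.03], [0, 0, 0.02], [0, 0, 0.01], [0, 0, 0.005], [0, 0, 0]], rot=[[0, 0, 0], [0, 0, 0], [0, 0, 0], [0, 0, 0], [0, 0, 0], [0, 0, 0], [0, 0, 0], [0, 0, 0], [0, 0, 0], [0, 0, 0]])

```text
clock: 14.52
position: [0.5441, 0.254, 0.0471]
eef_rot: [3.141, -0.001, 0.622]
contact_force: [-0.7, 0.2, -2.7]
width: 0.351
grasp_force: 30.0
```

```bash
python3 - <<'E'
from cell import bot
import cv2
b=bot.snapshot("side")["image"][150:300,160:310]
cv2.imwrite("pics/low.png",cv2.resize(b,(500,500),interpolation=cv2.INTER_CUBIC)[:,:,::-1]);s=bot.read_state();print(s["position"],s["contact_force"],s["width"],s["eef_rot"])
E
```

```text
[0.54429091 0.25417532 0.04745691] [-0.65543185 -0.14065095 -2.01029813] 0.3471478645472903 [ 3.14096704e+00 -1.73408608e-03  6.22105894e-01]
```

View pics/low.png

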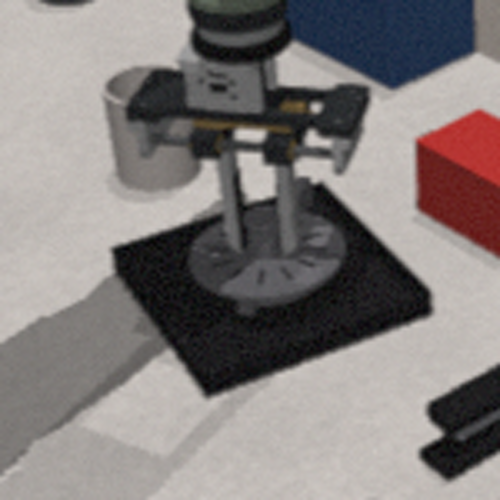

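The cover is level above the tray centre with its fin towards the far corner. The mug is behind the gripper and clear of it.

Request:
arm_command(jaw=[0.2, 0.2, 0.2, 0.2], linear=[[0, 0, 0.003], [0, 0, 0.003], [0, 0, 0.002], [0, 0, 0]], rot=[[0, 0, 0], [0, 0, 0], [0, 0, 0], [0, 0, 0]])

```text
clock: 15.08
position: [0.5432, 0.2538, 0.0381]
eef_rot: [-3.141, 0.001, 0.622]
contact_force: [0.1, -0.2, -2.6]
width: 0.35
grasp_force: 30.0
```

Request:
arm_command(jaw=[0.2, 0.2, 0.2], linear=[[0, 0, 0.001], [0, 0, 0.001], [0, 0, 0]], rot=[[0, 0, 0], [0, 0, 0], [0, 0, 0]])

```text
clock: 15.45
position: [0.5437, 0.2536, 0.0371]
eef_rot: [3.141, -0.0, 0.622]
contact_force: [-1.7, -2.7, 3.0]
width: 0.348
grasp_force: 30.0
```

It has touched down. I'll release it slowly, then rise.

Request:
arm_command(jaw=[0.2, 0.33, 0.36, 0.4, 0.46, 0.55, 0.65, 0.65], linear=[[0, 0, 0.0005], [0, 0, 0], [0, 0, 0], [0, 0, 0], [0, 0, 0], [0, 0, 0], [0, 0, 0], [0, 0, 0]], rot=[[0, 0, 0], [0, 0, 0], [0, 0, 0], [0, 0, 0], [0, 0, 0], [0, 0, 0], [0, 0, 0], [0, 0, 0]])

```text
clock: 16.45
position: [0.5434, 0.254, 0.0359]
eef_rot: [-3.142, -0.0, 0.622]
contact_force: [-0.4, 0.2, 0.1]
width: 0.647
grasp_force: 0.0
```

Request:
arm_command(jaw=[0.65, 0.65, 0.65, 0.65, 0.65, 0.65, 0.65, 0.65], linear=[[0, 0, -0.01], [0, 0, -0.02], [0, 0, -0.03], [0, 0, -0.04], [0, 0, -0.04], [0, 0, -0.04], [0, 0, -0.03], [0, 0, 0]], rot=[[0, 0, 0], [0, 0, 0], [0, 0, 0], [0, 0, 0], [0, 0, 0], [0, 0, 0], [0, 0, 0], [0, 0, 0]])

```text
clock: 17.45
position: [0.5458, 0.2546, 0.2512]
eef_rot: [3.139, -0.009, 0.622]
contact_force: [0.8, 0.3, -0.6]
width: 0.65
grasp_force: 0.0
```

```bash
python3 - <<'E'
from cell import bot
import cv2
b=bot.snapshot("side")["image"][130:330,160:430]
cv2.imwrite("pics/end.png",cv2.resize(b,(675,500),interpolation=cv2.INTER_CUBIC)[:,:,::-1]);s=bot.read_state();print(s["position"],s["contact_force"],s["width"],s["clock"])
E
```

```text
[0.54430751 0.25418905 0.2482783 ] [-0.28033887  0.034669   -0.0325035 ] 0.652835710213071 17.5
```

View pics/end.png

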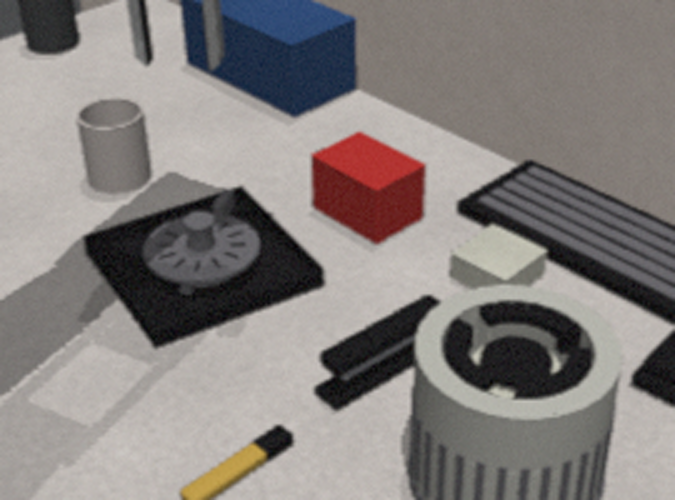

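The cover stands flat and upright in the tray (knob at about (200,230)), the drum is open, and the bystanders in this view have not moved.

```bash
python3 -c "
from cell import bot
print(bot.job_done())"
```

```text
the job is handed in; nothing more can be done
None
```

The job is handed in: I turned the cover anticlockwise to its firm stop (about 19 N at the tab), lifted it off by the knob and set it flat and right way up in the black tray, with nothing else touched, at 17.5 s on the robot clock.

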